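# Swing a domino tier round on its corner pin and lock it

## Task

Push the blue domino tier sideways near its free end so that it swings round on its corner pin until it bears on the rubber pad of the black stop; the pad's setting is unknown, so find it by feel, lean on it with a steady 8 newtons or so for a second, and never push the tier with more than 15 newtons. Then take the red-knobbed locking pin out of its black holder and set it fully down into the hole in the pale green board beside the tier, so that the tier stays trapped between pin and stop, and let go. The dominoes in the tier must stay standing, and the other things on the table must be left where they are.

Things in the scene. Friction and masses are not known exactly. Their poses are not given: they have to be found in the camera images.
- base: Fixed pale green acrylic board, 290 x 245 x 20 mm. Origin: on its underside (table top), under the axis of the upright steel pivot pin; z up. It spans x -50..240, y -170..75 mm. The pin's 20 mm cap, top 13.5 mm above the board, keeps the tier from being lifted off. The tier's x axis is parallel to the board's when the stop's pad is screwed fully in.
- tier: Loose blue tray, about 0.35 kg, flat on the board; the pivot pin passes through its corner (0.5 mm play). Origin: on that axis, at its underside; x along it, z up. Spans x -18..205, y -18..42 mm, rails up to z 22 mm. Starts 0.5 to 0.85 rad clockwise (from above) of the board's x; swing it anticlockwise by pushing its -y side face towards its +y, near x 185 mm (drag there 1 to 2 N).
- tier_corner (a point): The tier's free corner that is pushed: on the tier at x 205, y -18 mm, half-way up its rail (z 11 mm).
- stop: Black block on the board, 34 x 18 x 24 mm. Origin: on the board's top, middle of its lower edge on the pad side (board frame x 180, y 50.5 mm); axes as the board's. Its rigid rubber pad stands out 8.5 mm to -y plus a screw setting of 0 to 8 mm, different each time and not measured: the tier's +y face (y 42 mm) meets it at a tier yaw 0 to 0.045 rad short of the board's.
- lock_hole (a point): Centre of the mouth of the locking hole in the board's top (board frame x 60, y -27.5, z 20 mm), in a dark 18 mm square mark: 12 mm in diameter, 15 mm deep, blind. With the tier on the stop, the hole's centre lies 7 to 10 mm clear of its -y face; until then the tier hides the hole.
- pin_knob (a point): Centre of the red knob (24 mm across, 18 mm high) of the loose locking pin, 50 g: steel shaft below it 10 mm across, 55 mm long; knob centre 64 mm above the tip. At the start it stands 15 mm deep in its holder; there, and also fully down in the board's hole, the knob centre is 69 mm above the table. Pinch the knob at or above its centre so that the fingers clear the tier's rail.
- pin_tip (a point): Centre of the lower end of the locking pin's shaft, chamfered; when the pin is fully down in the board its height is 5 mm above the table.
- holder: Fixed black plate 55 x 55 x 20 mm with a 12 mm hole, 15 mm deep, in which the pin stands; origin at the centre of its underside.
- tile0: Ivory domino 48 x 9 x 24 mm, loose, standing on its long edge in the tier's groove near the pivot; origin at the middle of its lower edge face, z up.
- tile1: Second such domino, next along the groove (tier frame x 84, y 32 mm).
- tile2: Bystander: a domino standing on its long edge on the table.
- bowl: Bystander: empty yellow plastic bowl, 140 mm wide, 55 mm high; origin under its centre.
- tumbler: Bystander: stainless steel tumbler, 74 mm wide, 110 mm high; origin under its centre.
- ashtray: Bystander: blue ceramic ashtray, 112 mm wide, 32 mm high; origin under its centre.
- clip: Bystander: chrome spring clip, 58 mm long, 18 mm high; origin under its centre.
There are look-alikes about, which are no part of the job. What is shaped like the tier but brown or pink is not meant.

How it is judged:
On the way:
1. the tier is swung home and pressed on the stop's pad with at least 4 N for 0.3 s (contact force between tier and stop above 4 N and contact force between the fingers and tier above 2 N and angle between the x axis of tier and the x axis of base, either way round below 0.09 rad), for 0.3 s.
At the end, for the whole second after the job is handed in: The pin stands in the board's hole, outside the tier (tip within 4 mm of the hole's centre and 3 mm of its bottom, lean under 0.25 rad); the tier is at rest within 0.1 rad of the board's x axis; both its dominoes stand in their groove (lean under 0.5 rad) (horizontal distance between pin_tip and lock_hole below 0.004 m and z of pin_tip in the frame of base below 0.008 m and angle between pin_tip's own z axis and vertical below 0.25 rad and y of pin_tip in the frame of tier below -0.02 m and angle between the x axis of tier and the x axis of base, either way round below 0.1 rad and linear speed of tier below 0.01 m/s and angle between each of tile0, tile1's own z axis and vertical below 0.5 rad and y of each of tile0, tile1 in the frame of tier above 0.02 m and z of each of tile0, tile1 in the frame of tier below 0.012 m); the robot touches nothing.
It fails at once if the tier is pushed by the robot with more than 15 N (contact force between any of the fingers, the arm and tier above 15 N).
It fails at once if a domino in the tier falls over (angle between any of tile0, tile1's own z axis and vertical above 0.8 rad).
It fails at once if a bystander is moved more than 15 mm or knocked over (distance of any of bowl, tumbler, ashtray, clip, tile2 from where it was at the start of the episode above 0.015 m or angle between any of bowl, tumbler, ashtray, clip, tile2's own z axis and vertical above 0.5 rad).
It also fails if it takes over 72 s, if anything falls off the work surface, if the arm or the gripper's body presses on something with over 40 N, if the wrist force passes 120 N, or if a joint passes its speed limit or range.

## Robot

A 6-joint arm with a two-finger parallel gripper is mounted at the origin on the work surface. World frame = base frame: x ahead of the robot, y to its left, z up, the work surface at z = 0. Lengths are in m, angles in rad, forces in N, time in s.
With the tool pointing down it reaches from about 0.375 to 0.925 m from the base axis. Payload 5.7 kg.
Tool frame: the origin (TCP) lies at the very end of the fingers, on their centre line; the grasp point (between the pads) lies 19 mm behind it; z points along the fingers, x is the direction in which the jaws open and shut, and the axes are right-handed (so a half turn about z gives the same grasp; the last joint's range is limited). The gripper opens to 88 mm and grips with 3 to 60 N. Pads are 20 mm wide; open, the fingers measure 115 mm over their backs; the gripper's body (75 mm by 178 mm) begins 61 mm behind the grasp point.
Start: joints at [-1.36, 0.359, 1.51, -0, 1.272, -0.115], TCP at [0.192, -0.568, 0.223] pointing down, gripper open.
Joint ranges: [-2.97, 2.97], [-1.01, 2.36], [0.21, 2.38], [-0.96, 4.11], [0.2, 2.71], [-2.98, 2.98]. Speed limits (rad/s): [2.39, 2.39, 3.14, 3.14, 3.14, 3.14].

## Interface

Orientations are given as a rotation vector (axis times angle).
In Python, from workcell import r, viewer gives the robot as it stands.
- The arm moves only by the shell command python3 -m handwheel 'ROWS' [FORCE]. ROWS is JSON, a list of rows, each a list of 3 entries, a list of its own where there are three numbers: the shift along the tool's x, y, z in mm, then the turn, a rotation vector about the tool's x, y, z in degrees, then the gripper command: -1 is fully open, 1 is shut, values between are in proportion. In form: [[[dx, dy, dz], [wx, wy, wz], grip], ...]. A call has 1 to 8 rows; each row shifts and turns the pose as measured when the row begins, along the tool's axes as they then stand; what a row does not reach is not made up. A row lasts 1/12 s, in which the tool goes at most 41.7 mm and 7.16 degrees, less where a joint would pass 70% of its speed; a pose out of reach is approached as far as the arm can. A call with a gripper value outside its range is refused whole. The fingers move at their own pace and stop on an object; FORCE is the grip in N (left out, the last holds). Time passes only in rows, so rows that do not move let the fingers close. It gives the time, the measured TCP pose, the force and the opening at its end, in the units of the state.
- r.state(): the state, without advancing time (a new reading comes with each control period).
- viewer.snapshot(name): name is "scene" or "top" or "wrist"; returns (picture, depth): 480x640x3 uint8, red, green, blue; 480x640 float32, m along the optical axis (not along the pixel's ray), 0 where there is no reading.
- viewer.camera_params(name): a dict with "fx", "fy", "cx", "cy" (pixels), "position" and "attitude" of the camera in the world. Camera axes: x right, y up, looking along -z (the intrinsics and any distortion apply to the point x, -y, -z); pixel columns grow to the right and rows downward; lengths in m; the calibration is good to about 2 mm. A picture is of the moment at which its call begins: read the wrist's pose just before it. camera_params takes no time and is no camera call; for the wrist camera it gives the pose at the moment of the call.
- r.hand_in(): hands the job in, once; it reports no verdict.
The state is a dict: "clock": time; "joint_positions": joint angles; "joint_velocities": joint speeds; "tau": joint torques, N m; "eef_pos": TCP position; "orientation": TCP orientation; "ft_force": force on the tool from outside, world axes, zero at the start; "torque": the same for the moment, N m; "finger_gap": finger opening in m.
Only numpy, scipy, OpenCV 4.12 (cv2) and the standard library are available. Lean on these libraries where they do the work, as an engineer would, in place of code of your own. Each camera call takes 0.05 s, during which the arm holds its last target.

## Working session

There is one attempt and no reset: what is moved stays moved. The work goes in short steps, Python scripts to look and compute and a shell command to move; the robot and the scene stay as the last step left them, time stands still between calls to the robot, and variables do not carry over. Pictures are saved under pics/ and viewed, and the job is handed in when it is done.

```bash
ls; mkdir -p pics; python3 - <<'E'
from workcell import r, viewer
import cv2,numpy as np
s=r.state(); print({k:np.round(v,4).tolist() for k,v in s.items()})
for n in ["scene","top","wrist"]:
    p=viewer.camera_params(n); print(n,p)
    im,d=viewer.snapshot(n); cv2.imwrite(f"pics/{n}0.png",im[:,:,::-1]); np.save(f"pics/{n}0_d.npy",d)
E
```

```text
pics
{'clock': 0.0, 'joint_positions': [-1.3601, 0.3594, 1.5115, -0.0, 1.2725, -0.1151], 'joint_velocities': [0.0004, -0.0011, 0.0008, 0.0017, -0.0012, 0.0005], 'tau': [0.0012, -51.5364, -27.0728, 0.0672, 0.0349, -0.0001], 'eef_pos': [0.1919, -0.5677, 0.2218], 'orientation': [-2.5513, 1.8311, 0.0021], 'ft_force': [-0.0782, -0.3422, 0.4418], 'torque': [0.0438, -0.0015, -0.072], 'finger_gap': 0.0874}
scene {'fx': 545.2231758067546, 'fy': 545.2231758067546, 'cx': 307.5758794875586, 'cy': 238.84687701813843, 'position': array([ 1.12324508, -0.67667819,  0.8215902 ]), 'attitude': array([0.86879193, 0.32215278, 0.69597656])}
top {'fx': 622.6881308917616, 'fy': 622.6881308917616, 'cx': 331.6276519841183, 'cy': 246.18985322095247, 'position': array([0.26615254, 0.01148878, 1.6474402 ]), 'attitude': array([ 0.11691433, -0.11881537, -1.55799602])}
wrist {'fx': 432.1628832673194, 'fy': 432.1628832673194, 'cx': 322.83679584512436, 'cy': 250.5520479835257, 'position': array([ 0.2655377 , -0.54348371,  0.38344793]), 'attitude': array([-0.24799139,  0.18026319, -1.23515446])}
```

View pics/top0.png

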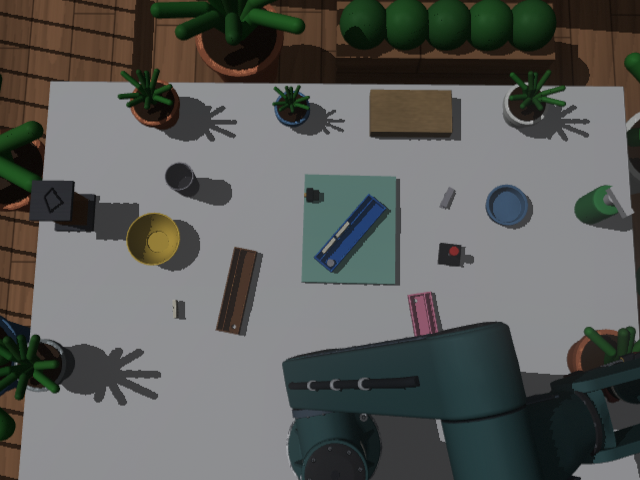

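View pics/scene0.png

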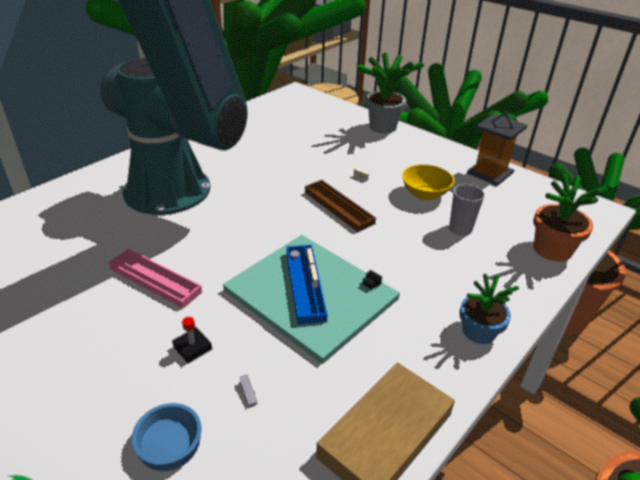

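View pics/wrist0.png

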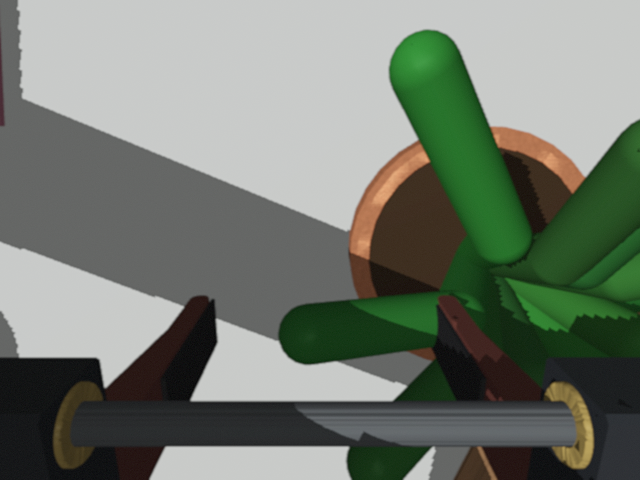

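Candidates in the top view:
- Tier: the blue tray at (352,232). The brown tray at (237,290) and the pink tray at (423,315) are decoys, and the ashtray at (507,205) is blue but round.
- Pin: the red knob at (454,252), on the black holder at (449,255).
- Stop: the black block at (313,196). The lantern at (60,200) is also black, but it isn't on the board.

I'll measure these and check the choice in a close crop.

```bash
cat > h.py <<'E'
import numpy as np, cv2
from scipy.spatial.transform import Rotation as R
from workcell import r, viewer
def cast(p,uv,z):
    uv=np.atleast_2d(np.float64(uv))
    d=np.c_[(uv[:,0]-p['cx'])/p['fx'],-(uv[:,1]-p['cy'])/p['fy'],-np.ones(len(uv))]
    d=R.from_rotvec(p['attitude']).apply(d); o=np.array(p['position'])
    return o+d*((z-o[2])/d[:,2])[:,None]
def proj(p,X):
    q=R.from_rotvec(p['attitude']).inv().apply(np.atleast_2d(X)-p['position'])
    return np.c_[p['cx']-p['fx']*q[:,0]/q[:,2], p['cy']+p['fy']*q[:,1]/q[:,2]]
def hsv(im): return cv2.cvtColor(im,cv2.COLOR_RGB2HSV)
def big(m):
    n,l,s,c=cv2.connectedComponentsWithStats(m.astype(np.uint8)); i=1+np.argmax(s[1:,4]); return l==i,c[i],s[i]
E
python3 - <<'E'
from h import *
im=cv2.imread('pics/top0.png')[:,:,::-1].copy(); p=viewer.camera_params('top')
H=hsv(im); roi=np.zeros(im.shape[:2],bool); roi[165:295,290:410]=1
print('px',H[270,380],H[240,345],H[222,370],H[252,454])
b=roi&(H[...,1]>60)&(H[...,0]>60)&(H[...,0]<100); 
hull=cv2.convexHull(np.argwhere(b)[:,::-1].astype(np.int32)); rc=cv2.minAreaRect(hull); print('board',rc, )
bx=cv2.boxPoints(rc); W=cast(p,bx,.02); print(W.round(4)); print(np.linalg.norm(np.diff(W,axis=0),axis=1))
t=roi&(H[...,1]>150)&(H[...,0]>104)&(H[...,0]<130)
m,c,s=big(t); rc=cv2.minAreaRect(cv2.convexHull(np.argwhere(m)[:,::-1].astype(np.int32))); W=cast(p,cv2.boxPoints(rc),.042); print('tier',W.round(4),np.linalg.norm(np.diff(W,axis=0),axis=1))
roi2=np.zeros_like(roi); roi2[235:270,430:480]=1
m,c,s=big(roi2&(H[...,1]>150)&((H[...,0]<8)|(H[...,0]>172))); print('knob',c,s,cast(p,c,.078))
cv2.imwrite('pics/crop0.png',cv2.resize(im[165:300,295:480],None,fx=4,fy=4,interpolation=2)[:,:,::-1])
# scene knob
im=cv2.imread('pics/scene0.png')[:,:,::-1].copy(); p2=viewer.camera_params('scene');H=hsv(im)
roi2=np.zeros_like(roi); roi2[310:345,170:210]=1
m,c2,s=big(roi2&(H[...,1]>150)&((H[...,0]<8)|(H[...,0]>172))); print('knob scene',c2,s,cast(p2,c2,.069))
E
```

```text
px [ 84  64 116] [109 176 113] [110 176 113] [  0 165 125]
board ((349.36773681640625, 228.923583984375), (91.8750991821289, 106.77311706542969), 1.3971812725067139)
[[ 0.4191  0.0871  0.02  ]
 [ 0.7071  0.0848  0.02  ]
 [ 0.7034 -0.1622  0.02  ]
 [ 0.4156 -0.1536  0.02  ]]
[0.28801081 0.24710783 0.28796082]
tier [[ 0.4804  0.0567  0.042 ]
 [ 0.6518 -0.0855  0.042 ]
 [ 0.6131 -0.1302  0.042 ]
 [ 0.4428  0.0122  0.042 ]] [0.22276235 0.05917129 0.22197238]
knob [453.64285714 250.67857143] [450 247   9   8  56] [[ 0.49528998 -0.30019855  0.078     ]]
knob scene [188.4765625 323.4453125] [183 317  12  14 128] [[ 0.49470559 -0.30140536  0.069     ]]
```

View pics/crop0.png

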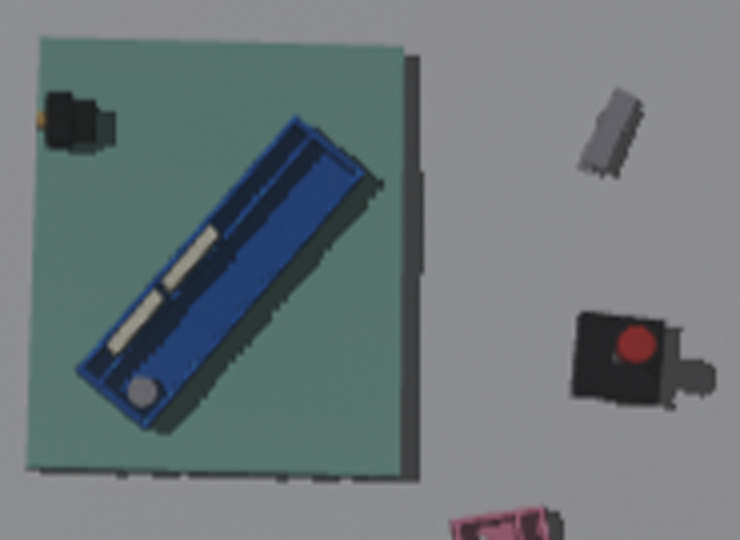

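```bash
cat >> h.py <<'E'
def tool():
    s=r.state(); return np.array(s['eef_pos']),R.from_rotvec(s['orientation'])
def plan(target,yaw,n):
    """n rows for target position + tool-x yaw (tool pointing down)"""
    P,Q=tool(); x=Q.apply([1,0,0]); y0=np.arctan2(x[1],x[0]); dy=(yaw-y0+np.pi)%(2*np.pi)-np.pi
    d=(np.array(target)-P)
    print('yaw now',np.degrees(y0).round(2),'dpos',(d*1000).round(1))
    for i in range(n):
        c=y0+dy*i/n; X=np.array([np.cos(c),np.sin(c),0]); Y=np.array([np.sin(c),-np.cos(c),0])
        print('[[%.1f,%.1f,%.1f],[0,0,%.2f]]'%(d@X/n*1000,d@Y/n*1000,-d[2]/n*1000,-np.degrees(dy)/n))
E
python3 - <<'E'
from h import *
P,Q=tool(); p=viewer.camera_params('wrist')
C=R.from_rotvec(p['attitude']); print(Q.inv().apply(p['position']-P), (Q.inv()*C).as_matrix().round(3))
plan([.53,-.13,.30],0,14)
E
```

```text
[ 0.00022507 -0.07761684 -0.16150611] [[ 1.    -0.001  0.   ]
 [-0.001 -0.959 -0.284]
 [ 0.     0.284 -0.959]]
yaw now -71.34 dpos [338.1 437.9  78. ]
[[-21.9,-32.9,-5.6],[0,0,-5.10]]
[[-18.9,-34.7,-5.6],[0,0,-5.10]]
[[-15.7,-36.2,-5.6],[0,0,-5.10]]
[[-12.5,-37.5,-5.6],[0,0,-5.10]]
[[-9.1,-38.5,-5.6],[0,0,-5.10]]
[[-5.6,-39.1,-5.6],[0,0,-5.10]]
[[-2.1,-39.5,-5.6],[0,0,-5.10]]
[[1.4,-39.5,-5.6],[0,0,-5.10]]
[[4.9,-39.2,-5.6],[0,0,-5.10]]
[[8.3,-38.6,-5.6],[0,0,-5.10]]
[[11.7,-37.7,-5.6],[0,0,-5.10]]
[[15.0,-36.5,-5.6],[0,0,-5.10]]
[[18.2,-35.1,-5.6],[0,0,-5.10]]
[[21.3,-33.3,-5.6],[0,0,-5.10]]
```

```bash
python3 -m handwheel '[[[-20,-34,-6],[0,0,-5.1],-1],[[-19,-35,-6],[0,0,-5.1],-1],[[-16,-36,-6],[0,0,-5.1],-1],[[-12,-37,-6],[0,0,-5.1],-1],[[-9,-38,-6],[0,0,-5.1],-1],[[-5,-39,-6],[0,0,-5.1],-1],[[-2,-39,-6],[0,0,-5.1],-1],[[2,-39,-6],[0,0,-5.1],-1]]' 
python3 - <<'E'
from h import *
plan([.53,-.04,.30],0,8)
E
```

```text
clock: 0.82
eef_pos: [0.3856, -0.3159, 0.2675]
orientation: [-3.036, 0.799, 0.007]
ft_force: [0.8, -0.4, -0.2]
finger_gap: 0.0882
yaw now -29.5 dpos [144.4 275.9  32.5]
[[-1.3,-38.9,-4.1],[0,0,-3.69]]
[[1.2,-38.9,-4.1],[0,0,-3.69]]
[[3.7,-38.7,-4.1],[0,0,-3.69]]
[[6.2,-38.4,-4.1],[0,0,-3.69]]
[[8.7,-37.9,-4.1],[0,0,-3.69]]
[[11.1,-37.3,-4.1],[0,0,-3.69]]
[[13.5,-36.5,-4.1],[0,0,-3.69]]
[[15.8,-35.6,-4.1],[0,0,-3.69]]
```

```bash
python3 -m handwheel '[[[-1,-39,-4],[0,0,-3.7],-1],[[1,-39,-4],[0,0,-3.7],-1],[[4,-39,-4],[0,0,-3.7],-1],[[6,-38,-4],[0,0,-3.7],-1],[[9,-38,-4],[0,0,-3.7],-1],[[11,-37,-4],[0,0,-3.7],-1],[[14,-36,-4],[0,0,-3.7],-1],[[16,-36,-4],[0,0,-3.7],-1]]' 
python3 -m handwheel '[[[0,0,0],[0,0,0],-1],[[0,0,0],[0,0,0],-1]]'
cat >> h.py <<'E'
def shot(name,tag):
    p=viewer.camera_params(name); im,d=viewer.snapshot(name); cv2.imwrite(f'pics/{tag}.png',im[:,:,::-1]); np.save(f'pics/{tag}_d.npy',d)
    import pickle; pickle.dump(p,open(f'pics/{tag}.pkl','wb')); return im,d,p
def load(tag):
    import pickle; return cv2.imread(f'pics/{tag}.png')[:,:,::-1].copy(),np.load(f'pics/{tag}_d.npy'),pickle.load(open(f'pics/{tag}.pkl','rb'))
E
python3 -c "
from h import *
print(tool()[0]); shot('wrist','w1')"
```

```text
clock: 1.48
eef_pos: [0.5319, -0.0236, 0.3014]
orientation: [-3.139, -0.047, 0.005]
ft_force: [-0.1, -0.3, -0.3]
finger_gap: 0.0877
clock: 1.65
eef_pos: [0.5348, -0.016, 0.3018]
orientation: [-3.136, -0.065, 0.001]
ft_force: [1.3, -0.3, 0.5]
finger_gap: 0.0876
[ 0.53476182 -0.01597854  0.30179492]
```

View pics/w1.png

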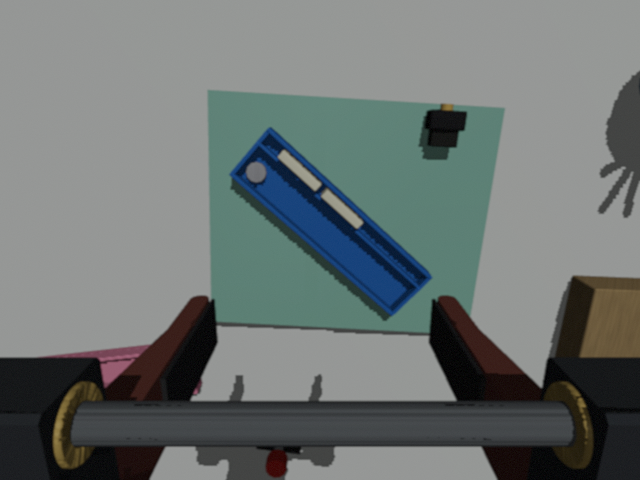

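The wrist view shows the board, with corners near (209,90), (504,108) and (212,322). The blue tier runs from (250,150) to (410,295), with its cap at (257,172). The stop is at (445,128) and the red knob at (277,462).

```bash
cat >> h.py <<'E'
def boardmask(im):
    H=hsv(im); return (H[...,1]>45)&(H[...,0]>70)&(H[...,0]<98)
def fitline(pts):
    vx,vy,x,y=cv2.fitLine(np.float32(pts),cv2.DIST_HUBER,0,.01,.01).ravel(); return np.array([x,y]),np.array([vx,vy])
def isect(a,b):
    t=np.linalg.solve(np.c_[a[1],-b[1]],b[0]-a[0]); return a[0]+t[0]*a[1]
def edge(mask,horizontal,rng,first):
    """edge pixels of mask scanning cols (horizontal edge) or rows"""
    pts=[]
    for i in rng:
        k=np.flatnonzero(mask[:,i] if horizontal else mask[i])
        if len(k):
            e=k[0]-.5 if first else k[-1]+.5
            pts.append((i,e) if horizontal else (e,i))
    return np.array(pts)
E
python3 - <<'E'
from h import *
im,d,p=load('w1'); m=boardmask(im); m=big(m)[0]
top=fitline(edge(m,1,range(225,420),True)); L=fitline(edge(m,0,range(105,310),True)); Rr=fitline(edge(m,0,range(120,290),False)); B=fitline(edge(m,1,range(230,390),False))
c=np.array([isect(top,L),isect(top,Rr),isect(B,Rr),isect(B,L)]); print(c.round(1))
W=cast(p,c,.02); print(W.round(4)); print(np.linalg.norm(W-np.roll(W,-1,0),axis=1))
# board frame corners (-50,75),(240,75),(240,-170),(-50,-170): rigid fit, top 3 edges
b=np.array([[-50,75],[240,75],[240,-170],[-50,-170]])/1000
A=b-b.mean(0);V=W[:,:2]-W[:,:2].mean(0); th=np.arctan2((A[:,0]*V[:,1]-A[:,1]*V[:,0]).sum(),(A*V).sum()); c_,s_=np.cos(th),np.sin(th); Rm=np.array([[c_,-s_],[s_,c_]])
t=W[:,:2].mean(0)-Rm@b.mean(0); print('yaw',th,'pivot',t,'res',((b@Rm.T+t-W[:,:2])*1000).round(1))
H=hsv(im); tm=(H[...,1]>150)&(H[...,0]>100)&(H[...,0]<130); tm[340:]=0
tm=big(tm)[0]; rc=cv2.minAreaRect(cv2.convexHull(np.argwhere(tm)[:,::-1].astype(np.int32)))
q=cv2.approxPolyDP(cv2.convexHull(np.argwhere(tm)[:,::-1].astype(np.int32)),6,True)[:,0]; print(q)
T=cast(p,q,.042); print(T.round(4),np.linalg.norm(T-np.roll(T,-1,0),axis=1))
cap=(H[...,1]<60)&(H[...,2]>70); roi=np.zeros_like(cap); roi[155:190,240:275]=1; cm,cc,ss=big(cap&roi); print('cap',cc,ss,cast(p,cc,.0335))
print('hole',Rm@[.06,-.0275]+t)
k=(H[...,1]>150)&((H[...,0]<8)|(H[...,0]>172)); k[:430]=0; k[:,:240]=0;k[:,320:]=0; km,kc,ks=big(k); print('knob',kc,ks,cast(p,kc,.073))
print('depth check board',d[250,250], cast(p,[250,250],.02), 'knob d',d[int(kc[1]),int(kc[0])])
E
```

```text
[[207.9  89.9]
 [504.  107.9]
 [466.2 334.6]
 [211.5 321.3]]
[[ 0.4192  0.0885  0.02  ]
 [ 0.7073  0.0842  0.02  ]
 [ 0.7034 -0.1604  0.02  ]
 [ 0.4154 -0.156   0.02  ]]
[0.28814259 0.24466263 0.28807098 0.24454135]
yaw -0.01540358545853518 pivot [0.46704675 0.01304324] res [[-1.   0.3]
 [ 0.9  0.1]
 [ 1.  -0.2]
 [-0.9 -0.2]]
[[431 277]
 [389 314]
 [231 172]
 [271 128]]
[[ 0.6495 -0.0854  0.042 ]
 [ 0.6096 -0.1288  0.042 ]
 [ 0.4446  0.0135  0.042 ]
 [ 0.4828  0.056   0.042 ]] [0.05892202 0.21790139 0.05715389 0.21861683]
cap [255.56756757 171.92192192] [246 162  20  21 333] [[0.46705534 0.01365336 0.0335    ]]
hole [ 0.52661605 -0.01537768]
knob [276.2309417  462.96412556] [266 449  21  28 446] [[ 0.49519588 -0.29759331  0.073     ]]
depth check board 0.46363395 [[ 0.45899094 -0.07069508  0.02      ]] knob d 0.4686838
```

```bash
python3 - <<'E'
from h import *
plan([.577,-.143,.10],-.70,8)
E
```

```text
yaw now 2.32 dpos [  42.3 -126.9 -201.8]
[[4.6,16.1,25.2],[0,0,5.30]]
[[6.1,15.6,25.2],[0,0,5.30]]
[[7.5,14.9,25.2],[0,0,5.30]]
[[8.9,14.2,25.2],[0,0,5.30]]
[[10.1,13.3,25.2],[0,0,5.30]]
[[11.3,12.3,25.2],[0,0,5.30]]
[[12.4,11.2,25.2],[0,0,5.30]]
[[13.4,10.0,25.2],[0,0,5.30]]
```

```bash
python3 -m handwheel '[[[5,16,25],[0,0,5.3],1],[[6,16,25],[0,0,5.3],1],[[7,15,25],[0,0,5.3],1],[[9,14,25],[0,0,5.3],1],[[10,13,25],[0,0,5.3],1],[[11,12,25],[0,0,5.3],1],[[12,11,25],[0,0,5.3],1],[[13,10,25],[0,0,5.3],1]]' 40
python3 -m handwheel '[[[0,0,0],[0,0,0],1],[[0,0,0],[0,0,0],1]]'
python3 - <<'E'
from h import *
plan([.577,-.143,.03],-.70,4)
E
```

```text
clock: 2.37
eef_pos: [0.5744, -0.1552, 0.0998]
orientation: [-2.921, 1.14, -0.014]
ft_force: [0.8, 0.5, 0.1]
finger_gap: 0.0378
clock: 2.53
eef_pos: [0.5697, -0.1601, 0.0942]
orientation: [-2.916, 1.156, 0.0]
ft_force: [0.4, -0.3, -0.0]
finger_gap: 0.0247
yaw now -43.26 dpos [  7.3  17.1 -64.2]
[[-1.6,-4.4,16.0],[0,0,-0.79]]
[[-1.5,-4.4,16.0],[0,0,-0.79]]
[[-1.5,-4.4,16.0],[0,0,-0.79]]
[[-1.4,-4.4,16.0],[0,0,-0.79]]
```

```bash
python3 -m handwheel '[[[-1,-2,14],[0,0,-0.7],1],[[-1,-2,14],[0,0,-0.7],1],[[-1,-1,14],[0,0,-0.7],1],[[-1,-1,10],[0,0,-0.7],1],[[0,0,5],[0,0,0],1],[[0,0,0],[0,0,0],1],[[0,0,0],[0,0,0],1]]'
python3 - <<'E'
from h import *
plan([.577,-.143,.03],-.70,1)
shot('wrist','w2'); print(r.state()['finger_gap'])
E
```

```text
clock: 3.12
eef_pos: [0.5708, -0.1556, 0.0428]
orientation: [-2.947, 1.075, -0.01]
ft_force: [0.9, 0.3, 1.1]
finger_gap: 0.0004
yaw now -40.07 dpos [  6.2  12.6 -12.8]
[[-3.3,-13.6,12.8],[0,0,0.03]]
0.0007039567777700457
```

View pics/w2.png

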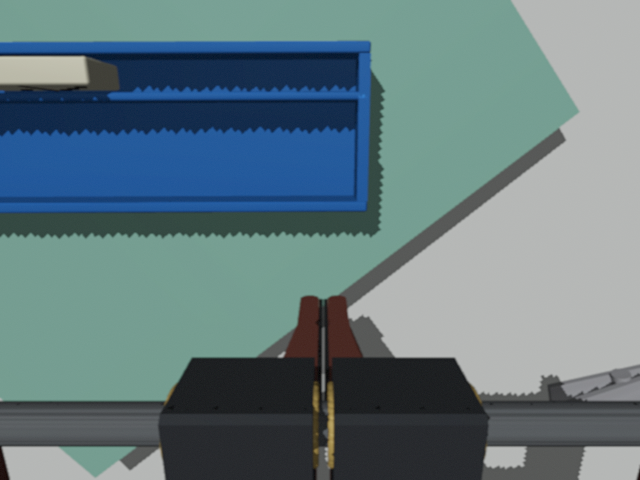

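```bash
python3 -m handwheel '[[[0,-6,6],[0,0,0],1],[[0,-6,4],[0,0,0],1],[[0,-5,3],[0,0,0],1],[[0,-4,0],[0,0,0],1],[[0,-3,0],[0,0,0],1],[[0,-3,0],[0,0,0],1]]'
python3 - <<'E'
from h import *
P,Q=tool(); c=R.from_euler('z',.70); print(c.apply(P-[.467,.0132,0]), r.state()['ft_force'])
E
```

```text
clock: 3.67
eef_pos: [0.592, -0.1333, 0.0312]
orientation: [-2.947, 1.075, -0.017]
ft_force: [-0.7, 0.2, 0.4]
finger_gap: 0.0004
[ 0.1899645  -0.03157257  0.03121243] [-0.73645256  0.17619377  0.38682446]
```

```bash
for i in 1; do python3 -m handwheel '[[[0,-1.5,0],[0,0,0],1],[[0,-1.5,0],[0,0,0],1]]'; python3 -m handwheel '[[[0,-1.5,0],[0,0,0],1]]';python3 -m handwheel '[[[0,-1.5,0],[0,0,0],1]]'; python3 -m handwheel '[[[0,-1.5,0],[0,0,-0.4],1]]'; done
```

```text
clock: 3.83
eef_pos: [0.5946, -0.1303, 0.0312]
orientation: [-2.948, 1.073, -0.017]
ft_force: [0.2, -1.4, -0.2]
finger_gap: 0.0002
clock: 3.92
eef_pos: [0.5956, -0.1291, 0.0313]
orientation: [-2.948, 1.073, -0.017]
ft_force: [-0.2, -0.8, 0.1]
finger_gap: 0.0009
clock: 4.0
eef_pos: [0.5966, -0.128, 0.0313]
orientation: [-2.949, 1.073, -0.017]
ft_force: [-0.8, 0.5, -1.0]
finger_gap: 0.0007
clock: 4.08
eef_pos: [0.5976, -0.127, 0.0313]
orientation: [-2.953, 1.063, -0.017]
ft_force: [-0.6, -1.2, -0.3]
finger_gap: 0.0004
```

```bash
R='[[0.4,-3,0],[0,0,-0.95],1]'; python3 -m handwheel '[[[0.4,-3,0],[0,0,-0.95],1],[[0.4,-3,0],[0,0,-0.95],1],[[0.4,-3,0],[0,0,-0.95],1],[[0.4,-3,0],[0,0,-0.95],1]]'; python3 -m handwheel '[[[0.4,-3,0],[0,0,-0.95],1],[[0.4,-3,0],[0,0,-0.95],1],[[0.4,-3,0],[0,0,-0.95],1],[[0.4,-3,0],[0,0,-0.95],1]]'
python3 -c "
from h import *
shot('wrist','w3')"
```

```text
clock: 4.42
eef_pos: [0.6065, -0.1184, 0.0314]
orientation: [-2.99, 0.956, -0.017]
ft_force: [0.8, -1.0, -0.4]
finger_gap: 0.0004
clock: 4.75
eef_pos: [0.6156, -0.1082, 0.0315]
orientation: [-3.023, 0.845, -0.017]
ft_force: [0.5, -0.2, -0.5]
finger_gap: 0.0006
```

View pics/w3.png

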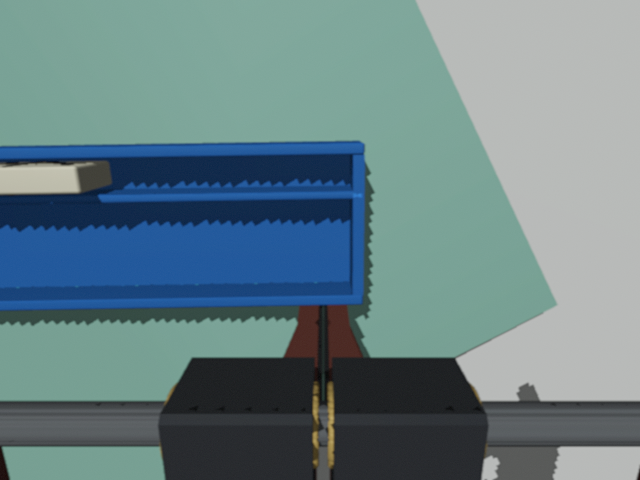

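```bash
python3 -m handwheel '[[[0.4,-3,0],[0,0,-0.95],1],[[0.4,-3,0],[0,0,-0.95],1],[[0.4,-3,0],[0,0,-0.95],1],[[0.4,-3,0],[0,0,-0.95],1],[[0.4,-3,0],[0,0,-0.95],1],[[0.4,-3,0],[0,0,-0.95],1]]'; python3 -m handwheel '[[[0.4,-3,0],[0,0,-0.95],1],[[0.4,-3,0],[0,0,-0.95],1],[[0.4,-3,0],[0,0,-0.95],1],[[0.4,-3,0],[0,0,-0.95],1],[[0.4,-3,0],[0,0,-0.95],1],[[0.4,-3,0],[0,0,-0.95],1]]'
python3 -c "
from h import *
shot('wrist','w4'); P,Q=tool(); x=Q.apply([1,0,0]); print(np.arctan2(x[1],x[0])); c=R.from_euler('z',-np.arctan2(x[1],x[0])); print(c.apply(P-[.467,.0132,0]))"
```

```text
clock: 5.3
eef_pos: [0.6277, -0.0919, 0.0317]
orientation: [-3.066, 0.677, -0.018]
ft_force: [0.3, -1.6, -0.5]
finger_gap: 0.0007
clock: 5.8
eef_pos: [0.6379, -0.0744, 0.0317]
orientation: [-3.099, 0.506, -0.018]
ft_force: [-0.5, -0.0, -0.4]
finger_gap: 0.0002
-0.32284817098408847
[ 0.18993753 -0.02826486  0.03179592]
```

View pics/w4.png

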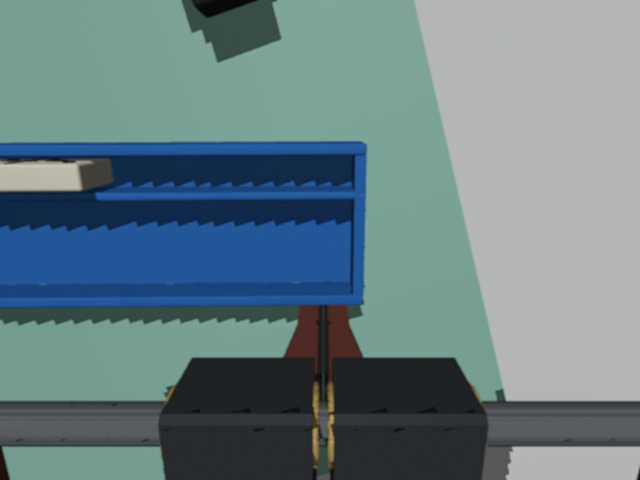

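```bash
python3 -m handwheel '[[[0.4,-3,0],[0,0,-0.95],1],[[0.4,-3,0],[0,0,-0.95],1],[[0.4,-3,0],[0,0,-0.95],1],[[0.4,-3,0],[0,0,-0.95],1],[[0.4,-3,0],[0,0,-0.95],1],[[0.4,-3,0],[0,0,-0.95],1]]'; python3 -m handwheel '[[[0.4,-3,0],[0,0,-0.95],1],[[0.4,-3,0],[0,0,-0.95],1],[[0.3,-2,0],[0,0,-0.65],1],[[0.3,-1.5,0],[0,0,-0.5],1],[[0.1,-1,0],[0,0,-0.3],1],[[0.1,-1,0],[0,0,-0.3],1]]'
python3 -c "
from h import *
P,Q=tool(); x=Q.apply([1,0,0]); print(np.arctan2(x[1],x[0])); c=R.from_euler('z',-np.arctan2(x[1],x[0])); print(c.apply(P-[.467,.0132,0]),r.state()['ft_force'])"
```

```text
clock: 6.35
eef_pos: [0.6461, -0.0559, 0.0319]
orientation: [-3.123, 0.335, -0.019]
ft_force: [-0.1, -0.6, 0.1]
finger_gap: 0.0003
clock: 6.85
eef_pos: [0.6505, -0.043, 0.032]
orientation: [-3.133, 0.222, -0.02]
ft_force: [0.1, -0.6, -0.3]
finger_gap: 0.0005
-0.14137352179101006
[ 0.18959294 -0.02980173  0.03196068] [ 0.08576014 -0.61268413 -0.26006414]
```

```bash
python3 -m handwheel '[[[0.1,-1.2,0],[0,0,-0.35],1],[[0.1,-1.2,0],[0,0,-0.35],1],[[0.1,-1.2,0],[0,0,-0.35],1],[[0.1,-1.2,0],[0,0,-0.35],1],[[0.1,-1.2,0],[0,0,-0.35],1],[[0.1,-1.2,0],[0,0,-0.35],1]]'; python3 -m handwheel '[[[0.1,-1.2,0],[0,0,-0.35],1],[[0.1,-1,0],[0,0,-0.3],1],[[0.1,-1,0],[0,0,-0.3],1],[[0.1,-1,0],[0,0,-0.3],1]]'
python3 -c "
from h import *
P,Q=tool(); x=Q.apply([1,0,0]); print(np.arctan2(x[1],x[0])); c=R.from_euler('z',-np.arctan2(x[1],x[0])); print(c.apply(P-[.467,.0132,0]),r.state()['ft_force'])"
```

```text
clock: 7.35
eef_pos: [0.6523, -0.0357, 0.0321]
orientation: [-3.137, 0.159, -0.02]
ft_force: [0.4, 0.1, -1.0]
finger_gap: 0.0007
clock: 7.68
eef_pos: [0.6533, -0.0311, 0.0322]
orientation: [3.139, -0.121, 0.021]
ft_force: [0.1, -0.1, -0.0]
finger_gap: 0.0001
-0.07725440065204667
[ 0.18915002 -0.02980425  0.03215865] [ 0.14826218 -0.09189551 -0.00291067]
```

```bash
for k in 1 2; do python3 -m handwheel '[[[0.1,-0.8,0],[0,0,-0.25],1],[[0.1,-0.8,0],[0,0,-0.25],1]]' | grep -E 'eef|ft_'; done; python3 -c "
from h import *
shot('wrist','w5')
P,Q=tool(); x=Q.apply([1,0,0]); print(np.arctan2(x[1],x[0])); c=R.from_euler('z',-np.arctan2(x[1],x[0])); print(c.apply(P-[.467,.0132,0]),r.state()['ft_force'])"
```

```text
eef_pos: [0.6537, -0.0293, 0.0322]
ft_force: [0.2, -1.1, -0.5]
eef_pos: [0.6541, -0.0276, 0.0322]
ft_force: [-0.2, -1.2, -0.5]
-0.05737352102449528
[ 0.18911727 -0.0297928   0.03223195] [-0.06775736 -0.20607586  0.32444856]
```

View pics/w5.png

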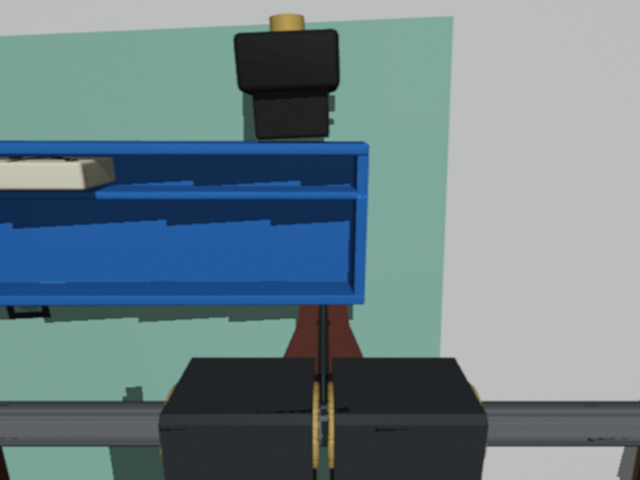

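The pad edge (row 137) is still a few mm short of the tier's +y rail (row 143). I'll close the gap in small steps, watching the force.

```bash
python3 -m handwheel '[[[0.1,-0.8,0],[0,0,-0.2],1]]' | grep -E 'eef|ft_'; python3 -m handwheel '[[[0.1,-0.8,0],[0,0,-0.2],1]]' | grep -E 'eef|ft_';python3 -m handwheel '[[[0.1,-0.8,0],[0,0,-0.2],1]]' | grep -E 'eef|ft_'
```

```text
eef_pos: [0.6542, -0.0266, 0.0322]
ft_force: [0.5, -1.1, -0.5]
eef_pos: [0.6543, -0.0263, 0.0322]
ft_force: [0.2, -5.9, -1.1]
eef_pos: [0.6544, -0.0263, 0.0322]
ft_force: [-0.4, -5.6, 1.0]
```

```bash
python3 -m handwheel '[[[0.1,-0.8,0],[0,0,-0.2],1]]' | grep -E 'eef|ft_'
```

```text
eef_pos: [0.6544, -0.0263, 0.0322]
ft_force: [-0.3, -5.0, -1.3]
```

```bash
python3 -m handwheel '[[[0.1,-0.8,0],[0,0,-0.2],1]]' | grep -E 'eef|ft_'
```

```text
eef_pos: [0.6545, -0.0264, 0.0323]
ft_force: [-0.6, -4.7, -0.2]
```

```bash
python3 -m handwheel '[[[0,-1.1,0],[0,0,0],1]]' | grep -E 'eef|ft_'; python3 -m handwheel '[[[0,-1.1,0],[0,0,0],1]]' | grep -E 'eef|ft_'
```

```text
eef_pos: [0.6545, -0.0263, 0.0323]
ft_force: [0.1, -6.4, 0.3]
eef_pos: [0.6545, -0.0263, 0.0323]
ft_force: [-0.9, -6.1, -0.9]
```

```bash
python3 -m handwheel '[[[0,-1.35,0],[0,0,0],1],[[0,-1.35,0],[0,0,0],1]]' | grep -E 'eef|ft_'; python3 -m handwheel '[[[0,-1.35,0],[0,0,0],1],[[0,-1.35,0],[0,0,0],1],[[0,-1.35,0],[0,0,0],1]]' | grep -E 'eef|ft_'; python3 -m handwheel '[[[0,-1.35,0],[0,0,0],1],[[0,-1.35,0],[0,0,0],1],[[0,-1.35,0],[0,0,0],1],[[0,-1.35,0],[0,0,0],1]]' | grep -E 'eef|ft_'
```

```text
eef_pos: [0.6545, -0.0263, 0.0324]
ft_force: [-0.3, -6.4, -0.1]
eef_pos: [0.6545, -0.0263, 0.0324]
ft_force: [-0.6, -6.1, -1.1]
eef_pos: [0.6546, -0.0264, 0.0325]
ft_force: [-0.2, -7.3, -0.7]
```

```bash
python3 -m handwheel '[[[0,-1.35,0],[0,0,0],1],[[0,-1.35,0],[0,0,0],1],[[0,-1.35,0],[0,0,0],1],[[0,-1.35,0],[0,0,0],1]]' | grep -E 'eef|ft_|clock'; python3 -m handwheel '[[[0,-1.35,0],[0,0,0],1],[[0,-1.35,0],[0,0,0],1],[[0,-1.35,0],[0,0,0],1]]' | grep -E 'eef|ft_'
python3 -c "
from h import *
shot('wrist','w6')
P,Q=tool(); x=Q.apply([1,0,0]); print(np.arctan2(x[1],x[0])); c=R.from_euler('z',-np.arctan2(x[1],x[0])); print(c.apply(P-[.467,.0132,0]),r.state()['ft_force'])"
```

```text
clock: 9.73
eef_pos: [0.6545, -0.0265, 0.0326]
ft_force: [0.5, -6.9, -1.3]
eef_pos: [0.6546, -0.0265, 0.0327]
ft_force: [-0.2, -7.3, -0.6]
-0.029426514000240666
[ 0.1886515  -0.03416284  0.03267143] [-0.3201403  -6.68715035 -0.83907392]
```

View pics/w6.png

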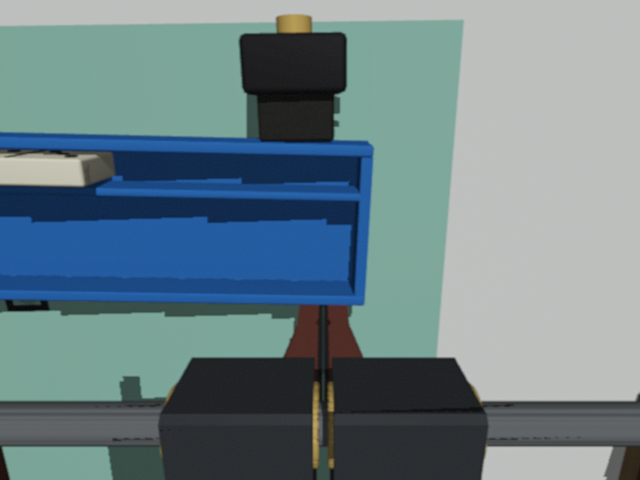

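The tier now bears on the pad, and I've held about 7 N for over a second. I'll raise it slightly to 8 N for a second, then back off.

```bash
python3 -m handwheel '[[[0,-1.5,0],[0,0,0],1],[[0,-1.5,0],[0,0,0],1],[[0,-1.6,0],[0,0,0],1],[[0,-1.6,0],[0,0,0],1],[[0,-1.6,0],[0,0,0],1],[[0,-1.6,0],[0,0,0],1]]' | grep -E 'eef|ft_|clock'; python3 -m handwheel '[[[0,-1.6,0],[0,0,0],1],[[0,-1.6,0],[0,0,0],1],[[0,-1.6,0],[0,0,0],1],[[0,-1.6,0],[0,0,0],1],[[0,-1.6,0],[0,0,0],1],[[0,-1.6,0],[0,0,0],1]]' | grep -E 'eef|ft_'
```

```text
clock: 10.53
eef_pos: [0.6546, -0.0266, 0.0328]
ft_force: [-0.6, -7.4, -0.2]
eef_pos: [0.6546, -0.0267, 0.033]
ft_force: [-1.5, -8.6, 0.2]
```

```bash
python3 -m handwheel '[[[0,-1,0],[0,0,0],1],[[0,-0.5,0],[0,0,0],1],[[0,0,0],[0,0,0],1],[[0,4,0],[0,0,0],1],[[0,8,0],[0,0,0],1],[[0,10,-5],[0,0,0],1],[[0,5,-20],[0,0,0],1],[[0,0,-25],[0,0,0],0]]'; python3 - <<'E'
from h import *
plan([.495,-.30,.20],-.0154,10)
E
```

```text
clock: 11.7
eef_pos: [0.6486, -0.0507, 0.0808]
orientation: [3.078, -0.036, -0.005]
ft_force: [0.6, -0.5, -0.6]
finger_gap: 0.0042
yaw now -1.36 dpos [-153.6 -249.3  119.2]
[[-14.8,25.3,-11.9],[0,0,-0.05]]
[[-14.8,25.3,-11.9],[0,0,-0.05]]
[[-14.8,25.3,-11.9],[0,0,-0.05]]
[[-14.8,25.2,-11.9],[0,0,-0.05]]
[[-14.8,25.2,-11.9],[0,0,-0.05]]
[[-14.9,25.2,-11.9],[0,0,-0.05]]
[[-14.9,25.2,-11.9],[0,0,-0.05]]
[[-14.9,25.2,-11.9],[0,0,-0.05]]
[[-14.9,25.2,-11.9],[0,0,-0.05]]
[[-15.0,25.2,-11.9],[0,0,-0.05]]
```

```bash
cat >> h.py <<'E'
def plan(target,yaw,n):
    P,Q=tool(); Qt=R.from_euler('z',yaw)*R.from_euler('x',np.pi); w=(Q.inv()*Qt).as_rotvec()
    d=np.array(target)-P
    print('dpos',(d*1000).round(1),'w deg',np.degrees(w).round(2))
    for i in range(n):
        t=(Q*R.from_rotvec(w*i/n)).inv().apply(d)/n*1000
        print('[[%.1f,%.1f,%.1f],[%.2f,%.2f,%.2f]]'%(*t,*np.degrees(w/n)))
E
python3 - <<'E'
from h import *
plan([.527,-.015,.20],-.0154,6)
E
```

```text
dpos [-121.6   35.7  119.2] w deg [ 3.61  0.17 -0.47]
[[-20.5,-4.2,-20.1],[0.60,0.03,-0.08]]
[[-20.4,-4.4,-20.1],[0.60,0.03,-0.08]]
[[-20.4,-4.7,-20.0],[0.60,0.03,-0.08]]
[[-20.4,-4.9,-20.0],[0.60,0.03,-0.08]]
[[-20.4,-5.2,-20.0],[0.60,0.03,-0.08]]
[[-20.4,-5.4,-19.9],[0.60,0.03,-0.08]]
```

```bash
python3 -m handwheel '[[[-15,-4,-20],[0.6,0,0],-1],[[-20,-4,-20],[0.6,0,0],-1],[[-20,-5,-20],[0.6,0,0],-1],[[-20,-5,-20],[0.6,0,0],-1],[[-20,-5,-18],[0.6,0,0],-1],[[-12,-5,-10],[0.6,0,-0.3],-1],[[0,0,0],[0,0,0],-1],[[0,0,0],[0,0,0],-1]]'; python3 - <<'E'
from h import *
shot('wrist','w7')
plan([.495,-.30,.20],-.0154,10)
E
```

```text
clock: 12.37
eef_pos: [0.5414, -0.0194, 0.2004]
orientation: [-3.137, 0.034, -0.015]
ft_force: [0.7, 0.2, 0.3]
finger_gap: 0.057
dpos [-4.660e+01 -2.806e+02 -2.000e-01] w deg [-0.24 -0.55 -0.35]
[[-4.1,28.2,-0.1],[-0.02,-0.05,-0.04]]
[[-4.1,28.1,-0.1],[-0.02,-0.05,-0.04]]
[[-4.1,28.1,-0.1],[-0.02,-0.05,-0.04]]
[[-4.1,28.1,-0.1],[-0.02,-0.05,-0.04]]
[[-4.1,28.1,-0.1],[-0.02,-0.05,-0.04]]
[[-4.1,28.1,-0.1],[-0.02,-0.05,-0.04]]
[[-4.2,28.1,-0.0],[-0.02,-0.05,-0.04]]
[[-4.2,28.1,-0.0],[-0.02,-0.05,-0.04]]
[[-4.2,28.1,-0.0],[-0.02,-0.05,-0.04]]
[[-4.2,28.1,0.0],[-0.02,-0.05,-0.04]]
```

View pics/w7.png

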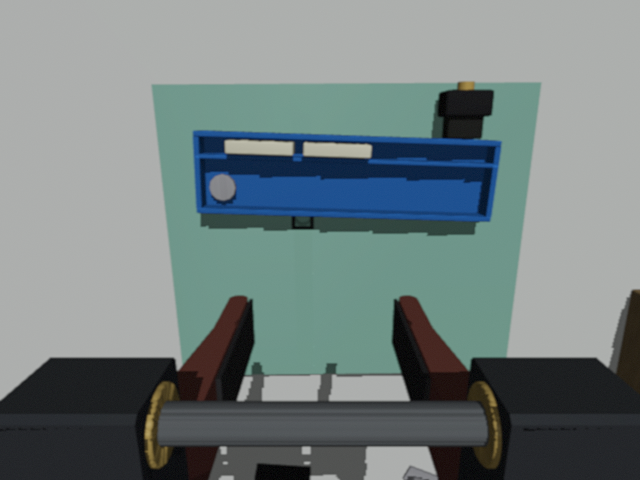

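```bash
python3 -m handwheel '[[[-3,25,0],[0,0,0],-1],[[-3,28,0],[0,0,0],-1],[[-3,28,0],[0,0,0],-1],[[-2,10,0],[0,0,0],-1],[[0,0,0],[0,0,0],-1],[[0,0,0],[0,0,0],-1]]'; python3 - <<'E'
from h import *
im,d,p=shot('wrist','w8')
print(proj(p,[[.5266,-.0154,.02]]))
plan([.495,-.30,.20],-.0154,8)
E
```

```text
clock: 12.92
eef_pos: [0.5319, -0.1146, 0.195]
orientation: [-3.136, 0.033, -0.011]
ft_force: [0.9, -0.3, -0.6]
finger_gap: 0.0876
[[311.22771514  93.57704652]]
dpos [ -36.9 -185.7    5.1] w deg [-0.3 -0.4 -0.3]
[[-4.1,23.3,-0.8],[-0.04,-0.05,-0.04]]
[[-4.1,23.3,-0.8],[-0.04,-0.05,-0.04]]
[[-4.2,23.3,-0.7],[-0.04,-0.05,-0.04]]
[[-4.2,23.3,-0.7],[-0.04,-0.05,-0.04]]
[[-4.2,23.3,-0.7],[-0.04,-0.05,-0.04]]
[[-4.2,23.3,-0.7],[-0.04,-0.05,-0.04]]
[[-4.2,23.3,-0.7],[-0.04,-0.05,-0.04]]
[[-4.2,23.3,-0.7],[-0.04,-0.05,-0.04]]
```

View pics/w8.png

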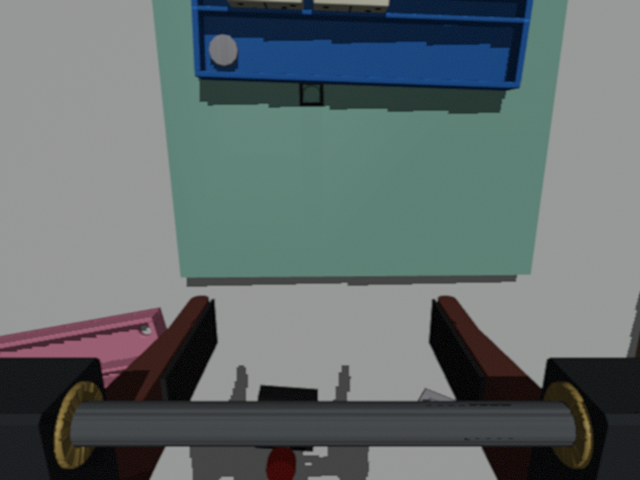

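The hole mark is fully visible at about (312,93), and the hole predicted from the board fit projects to (311.2,93.6), so they agree. Next is the knob at (281,463).

```bash
python3 - <<'E'
from h import *
im,d,p=load('w8'); H=hsv(im); m=(H[...,2]<35); roi=np.zeros_like(m); roi[80:110,295:330]=1
pts=np.argwhere(m&roi)[:,::-1]; print(len(pts),pts.min(0),pts.max(0)); bb=(pts.min(0)+pts.max(0))/2; print(cast(p,bb,.02))
E
python3 -m handwheel '[[[-4,25,0],[0,0,0],-1],[[-4,28,0],[0,0,0],-1],[[-4,28,0],[0,0,0],-1],[[-4,28,0],[0,0,0],-1],[[-4,28,0],[0,0,0],-1],[[-4,20,0],[0,0,0],-1],[[-2,8,0],[0,0,0],-1],[[0,0,0],[0,0,0],-1]]'; python3 - <<'E'
from h import *
im,d,p=shot('wrist','w9')
plan([.495,-.30,.20],-.0154,1)
E
```

```text
241 [299  82] [323 105]
[[ 0.52643437 -0.01534335  0.02      ]]
clock: 13.63
eef_pos: [0.5062, -0.2742, 0.1906]
orientation: [-3.13, 0.014, -0.009]
ft_force: [0.3, 0.6, 0.2]
finger_gap: 0.0881
dpos [-11.3 -26.8   9.5] w deg [-0.69 -0.3   0.38]
[[-11.0,26.8,-9.9],[-0.69,-0.30,0.38]]
```

View pics/w9.png

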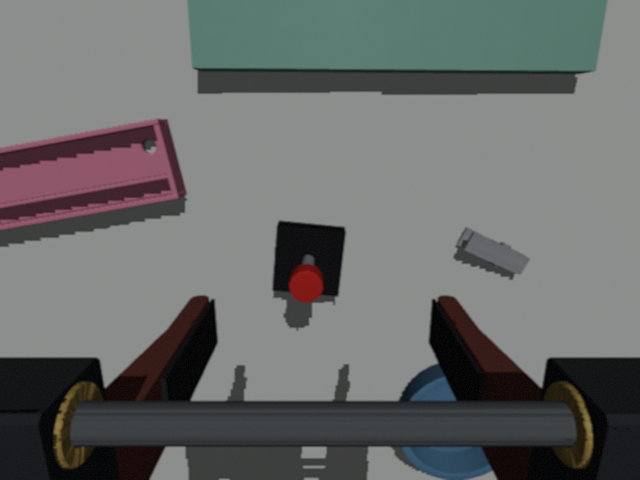

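```bash
python3 - <<'E'
from h import *
im,d,p=load('w9'); H=hsv(im); k=(H[...,1]>150)&((H[...,0]<8)|(H[...,0]>172)); k[320:]=0;k[:255]=0;k[:,:270]=0;k[:,350:]=0
km,kc,ks=big(k); print(kc,ks); print(cast(p,kc,.074), 'top z',p['position'][2]-0)
print(d[280:287:3,300:315:3])
# brighter top face
v=H[...,2]; print(np.unique(v[km],return_counts=True))
x,y,w,h=ks[:4]; t=cast(p,[[x-.5,y+h-w/2],[x+w-.5,y+h-w/2]],.078); print('width',t)
top=kc.copy(); c=[x+w/2-.5,y+w/2-.5]; c2=[x+w/2-.5,y+h-w/2-.5]; print('top/bottom circles',cast(p,c,.078),cast(p,c2,.078),cast(p,c,.06))
hm=(v<45); hm[305:]=0; hm[:210]=0; hm[:,:260]=0; hm[:,360:]=0
hb,hc,hs=big(hm); print('holder',hc,hs,cast(p,cv2.minAreaRect(np.argwhere(hb|km)[:,::-1].astype(np.int32))[0],.02))
print('pred of knob top at centre', proj(p,[[.4955,-.2985,.078],[.4955,-.2985,.06],[.4955,-.2985,.02]]))
E
```

```text
[305.81785392 282.63119928] [ 288  264   36   39 1109]
[[ 0.49476255 -0.30016954  0.074     ]] top z 0.3529752592016679
[[0.2920716  0.29159224 0.2927453  0.29239136 0.2922569 ]
 [0.29307023 0.2930635  0.2927376  0.29260486 0.292113  ]
 [0.29394206 0.2933239  0.29238155 0.29356852 0.29384375]]
(array([ 30,  31,  32,  33,  34,  35,  36,  38,  39,  41,  42,  43,  44,
        46,  47,  48,  49,  51,  52,  53,  54,  55,  56,  57,  58,  59,
        60,  61,  62,  63,  64,  65,  66,  67,  68,  69,  70,  71,  72,
        73,  74,  75,  76,  77,  78,  79,  80,  81,  82,  83,  84,  85,
        86,  87,  88,  89,  90,  91,  92,  93,  94,  95,  96,  97,  98,
        99, 100, 101, 102, 103, 104, 105, 106, 107, 108, 109, 110, 111,
       112, 113, 114, 115, 116, 117, 118, 119, 120, 121, 122, 123, 124,
       125, 126, 127, 128, 129, 130, 131, 132, 133, 134, 135, 136, 137,
       138, 139], dtype=uint8), array([  1,   1,   3,   1,   1,   1,   2,   1,   1,   2,   2,   3,   3,
         3,   2,   1,   2,   1,   5,   2,   5,   3,   1,   4,   4,   1,
         1,   2,   1,   2,   4,   3,   4,   2,   1,   2,   2,   2,   4,
         6,   1,   2,   1,   3,   2,   5,   4,   4,   3,   4,   5,   3,
         4,   3,   3,   3,   9,   5,   5,   6,   8,   9,   9,  18,  16,
         8,  15,  10,   9,   5,   7,   9,   4,   3,   3,   4,   1,   5,
         7,   1,   7,   8,   6,  12,   5,   6,   6,   1,  10,  17,  17,
        47,  78,  97, 129, 108,  86,  70,  26,  19,   6,   7,  10,   9,
         1,   3]))
width [[ 0.48249772 -0.30027331  0.078     ]
 [ 0.50684645 -0.30054082  0.078     ]]
top/bottom circles [[ 0.49471769 -0.29789478  0.078     ]] [[ 0.49467563 -0.30004741  0.078     ]] [[ 0.49401193 -0.30441939  0.06      ]]
holder [308.55293113 252.83551508] [ 274  222   71   74 3514] [[ 0.49449682 -0.30316663  0.02      ]]
pred of knob top at centre [[306.67597735 282.33256325]
 [307.41848453 273.68154137]
 [308.80370127 257.54224906]]
```

```bash
python3 -m handwheel '[[[-3,6,12],[-0.15,0,0.1],-1],[[-3,7,18],[-0.15,0,0.1],-1],[[-3,7,18],[-0.15,0,0.1],-1],[[-2,4,12],[-0.15,0,0.1],-1],[[0,0,5],[0,0,0],-1],[[0,0,0],[0,0,0],-1],[[0,0,0],[0,0,0],-1]]'; python3 - <<'E'
from h import *
plan([.4948,-.3003,.053],-.0154,4)
E
```

```text
clock: 14.27
eef_pos: [0.4995, -0.2848, 0.1239]
orientation: [-3.136, 0.012, -0.012]
ft_force: [0.2, 0.6, 0.5]
finger_gap: 0.088
dpos [ -4.7 -15.5 -70.9] w deg [-0.34 -0.42  0.44]
[[-1.3,4.0,17.7],[-0.09,-0.11,0.11]]
[[-1.2,4.0,17.7],[-0.09,-0.11,0.11]]
[[-1.2,3.9,17.7],[-0.09,-0.11,0.11]]
[[-1.1,3.9,17.7],[-0.09,-0.11,0.11]]
```

```bash
python3 -m handwheel '[[[-2,8,0],[-0.1,-0.2,0.2],-1],[[-2,7,5],[-0.1,-0.2,0.2],-1],[[0,0,5],[-0.1,0,0],-1],[[0,0,0],[0,0,0],-1],[[0,0,0],[0,0,0],-1]]'; python3 - <<'E'
from h import *
shot('wrist','w10')
plan([.4948,-.3003,.053],-.0154,4)
E
```

```text
clock: 14.68
eef_pos: [0.4976, -0.3005, 0.1158]
orientation: [3.139, -0.021, 0.006]
ft_force: [-0.3, 0.6, 0.2]
finger_gap: 0.0875
dpos [ -2.7   0.1 -62.8] w deg [ 0.12 -0.21  0.13]
[[-0.7,-0.0,15.7],[0.03,-0.05,0.03]]
[[-0.7,-0.0,15.7],[0.03,-0.05,0.03]]
[[-0.7,-0.0,15.7],[0.03,-0.05,0.03]]
[[-0.7,-0.0,15.7],[0.03,-0.05,0.03]]
```

View pics/w10.png

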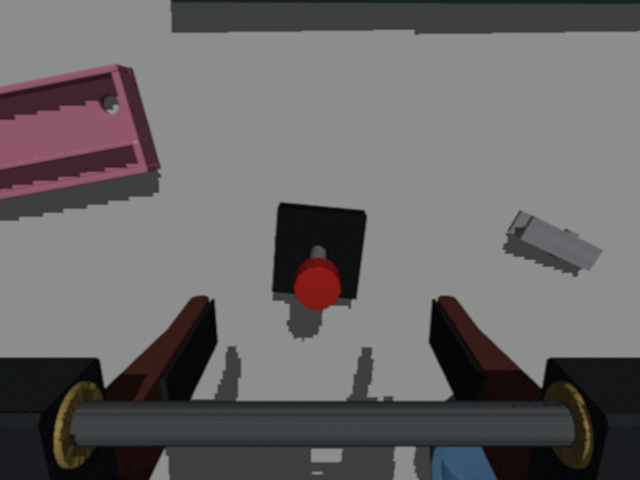

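Fingers straddle the knob (317,285) evenly, so I'll descend, close and check.

```bash
python3 - <<'E'
from h import *
im,d,p=load('w10'); H=hsv(im); k=(H[...,1]>150)&((H[...,0]<8)|(H[...,0]>172)); k[320:]=0;k[:,:270]=0;k[:,360:]=0
km,kc,ks=big(k); x,y,w,h=ks[:4]; print(ks,cast(p,[x+w/2-.5,y+h-w/2-.5],.078))
E
python3 -m handwheel '[[[-1,0,13],[0,0,0],-1],[[-1,0,15],[0,0,0],-1],[[-1,0,14],[0,0,0],-1],[[0,0,8],[0,0,0],-1],[[0,0,4],[0,0,0],-1],[[0,0,1],[0,0,0],-1],[[0,0,0],[0,0,0],-1]]'; python3 - <<'E'
from h import *
plan([.4948,-.3003,.053],-.0154,1)
E
```

```text
[ 293  258   49   52 2025] [[ 0.49460015 -0.29956056  0.078     ]]
clock: 15.32
eef_pos: [0.4963, -0.302, 0.0609]
orientation: [3.137, -0.023, 0.012]
ft_force: [-0.1, -1.1, 0.6]
finger_gap: 0.0878
dpos [-1.5  1.7 -7.9] w deg [ 0.26 -0.43  0.06]
[[-1.6,-1.7,7.9],[0.26,-0.43,0.06]]
```

```bash
python3 -m handwheel '[[[-1,-1.5,4],[0.1,-0.4,0],-1],[[-0.5,-0.5,3],[0.1,0,0],-1],[[0,0,0],[0,0,0],-1],[[0,0,0],[0,0,0],-1]]'; python3 - <<'E'
from h import *
plan([.4947,-.2999,.053],-.0154,1)
E
```

```text
clock: 15.65
eef_pos: [0.4961, -0.3006, 0.055]
orientation: [3.139, -0.022, 0.004]
ft_force: [0.4, -0.5, 0.2]
finger_gap: 0.0877
dpos [-1.4  0.7 -2. ] w deg [ 0.14 -0.13  0.07]
[[-1.4,-0.7,2.0],[0.14,-0.13,0.07]]
```

```bash
python3 -m handwheel '[[[-1.5,-1,2],[0,0,0],-1],[[-0.5,0,1],[0,0,0],-1],[[0,0,0],[0,0,0],-0.2]]'; python3 -m handwheel '[[[0,0,0],[0,0,0],0.2],[[0,0,0],[0,0,0],1],[[0,0,0],[0,0,0],1],[[0,0,0],[0,0,0],1],[[0,0,0],[0,0,0],1],[[0,0,0],[0,0,0],1],[[0,0,0],[0,0,0],1]]' 25;  python3 - <<'E'
from h import *
plan([.4947,-.2999,.053],-.0154,1)
shot('wrist','w11')
E
```

```text
clock: 15.9
eef_pos: [0.4944, -0.2998, 0.0524]
orientation: [3.138, -0.022, 0.005]
ft_force: [0.4, -0.5, -0.1]
finger_gap: 0.0842
clock: 16.48
eef_pos: [0.4944, -0.2999, 0.0526]
orientation: [3.138, -0.022, 0.006]
ft_force: [0.5, -0.4, -0.5]
finger_gap: 0.0381
dpos [ 0.3 -0.   0.4] w deg [ 0.2  -0.21  0.07]
[[0.3,0.0,-0.4],[0.20,-0.21,0.07]]
```

View pics/w11.png

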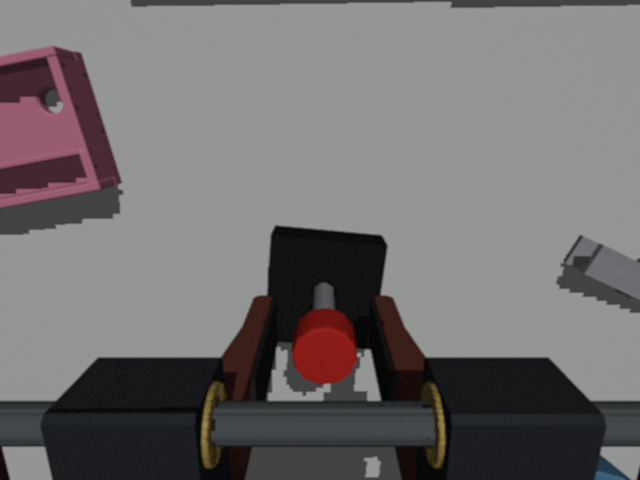

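```bash
python3 -m handwheel '[[[0,0,0],[0,0,0],1],[[0,0,0],[0,0,0],1],[[0,0,0],[0,0,0],1],[[0,0,0],[0,0,0],1],[[0,0,0],[0,0,0],1],[[0,0,0],[0,0,0],1]]' 25;  python3 - <<'E'
from h import *
shot('wrist','w12')
plan([.4947,-.2999,.12],-.0154,4)
E
```

```text
clock: 17.03
eef_pos: [0.4945, -0.2999, 0.0526]
orientation: [3.138, -0.022, 0.006]
ft_force: [-0.5, 0.7, 0.4]
finger_gap: 0.0231
dpos [ 0.2 -0.  67.3] w deg [ 0.2  -0.22  0.07]
[[0.1,0.1,-16.8],[0.05,-0.05,0.02]]
[[0.1,0.0,-16.8],[0.05,-0.05,0.02]]
[[0.1,0.0,-16.8],[0.05,-0.05,0.02]]
[[0.1,0.0,-16.8],[0.05,-0.05,0.02]]
```

View pics/w12.png

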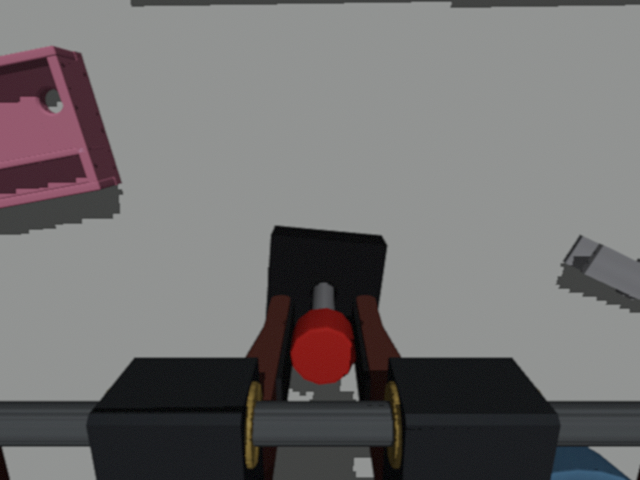

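```bash
python3 - <<'E'
from h import *
im,d,p=load('w12'); P,Q=tool(); H=hsv(im); k=(H[...,1]>200)&((H[...,0]<8)|(H[...,0]>172)); k[390:]=0;k[:,:288]=0;k[:,358:]=0
km,kc,ks=big(k); x,y,w,h=ks[:4]; print(ks,Q.inv().apply(cast(p,[x+w/2-.5,y+h-w/2-.5],.078)-P))
E
python3 -m handwheel '[[[0,0,-6],[0,0,0],1],[[0,0,-12],[0,0,0],1],[[0,0,-18],[0,0,0],1],[[0,0,-18],[0,0,0],1],[[0,0,-10],[0,0,0],1],[[0,0,0],[0,0,0],1]]';  python3 - <<'E'
from h import *
shot('wrist','w13')
s=r.state(); print(s['ft_force'],s['finger_gap'])
plan([.5266,-.0154,.12],-.0154,10)
E
```

```text
[ 289  309   68   74 3868] [[-0.00045817 -0.00143152 -0.02534656]]
clock: 17.58
eef_pos: [0.4934, -0.299, 0.1193]
orientation: [3.14, -0.023, 0.002]
ft_force: [0.4, -0.4, 0.2]
finger_gap: 0.0235
[-0.21044988 -0.88647789  0.88369658] 0.023195763766312383
dpos [ 33.4 283.5   1.5] w deg [ 0.08 -0.06  0.06]
[[2.9,-28.4,-0.2],[0.01,-0.01,0.01]]
[[2.9,-28.4,-0.2],[0.01,-0.01,0.01]]
[[2.9,-28.4,-0.2],[0.01,-0.01,0.01]]
[[2.9,-28.4,-0.2],[0.01,-0.01,0.01]]
[[2.9,-28.4,-0.2],[0.01,-0.01,0.01]]
[[2.9,-28.4,-0.2],[0.01,-0.01,0.01]]
[[2.9,-28.4,-0.2],[0.01,-0.01,0.01]]
[[2.9,-28.4,-0.2],[0.01,-0.01,0.01]]
[[2.9,-28.4,-0.2],[0.01,-0.01,0.01]]
[[2.9,-28.4,-0.2],[0.01,-0.01,0.01]]
```

View pics/w13.png

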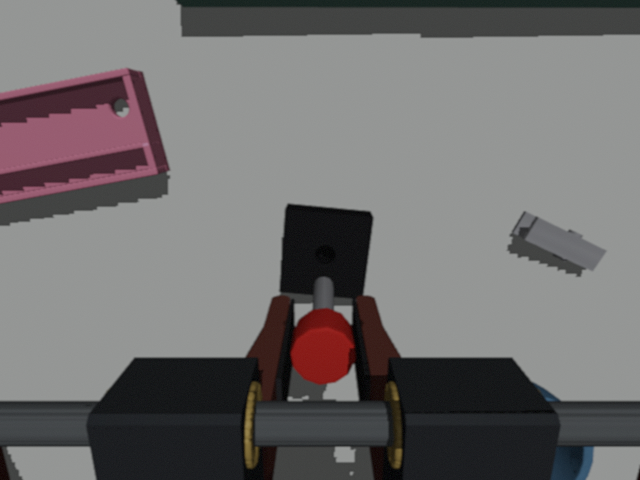

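```bash
python3 - <<'E'
from h import *
im,d,p=load('w13'); P,Q=tool(); H=hsv(im)
print('TCP',P)
v=H[...,2]; print(v[246:264:2,314:338:2])
cv2.imwrite('pics/w13c.png',cv2.resize(im[195:395,260:390],None,fx=3,fy=3,interpolation=cv2.INTER_NEAREST)[:,:,::-1])
h=cast(p,[325,254.5],.02); print('holder hole',h)
print('proj of expected tip centre, on axis:',proj(p,[P+Q.apply([0,0,.0476]),P+Q.apply([0,-.0014,.0476]),P+Q.apply([0,-.0014,-.0254]), P+Q.apply([0,0,-.0254])]))
E
```

```text
TCP [ 0.49323482 -0.29890355  0.1185279 ]
[[19 19 18 12 11 11 11 12 18 15 21 21]
 [22 19 11 16  4  7  8  7  9  7 17 19]
 [17 12  7 11  7  6  8  9  7  6 13 18]
 [21  9  4  4 12  5  8  8 10 11 12 20]
 [17  8  8 16 11  6 10  6  4 10  9 17]
 [19 15  9 16 15  8  8  7  8  7  8 20]
 [18 11 14 12 11 11 14 14  9 11 17 19]
 [17 18 14 13 12 15 11 12  9 12 17 19]
 [17 20 16 14 14  8 15 14 13 19 17 20]]
holder hole [[ 0.49475179 -0.30135155  0.02      ]]
proj of expected tip centre, on axis: [[322.83560294 279.16406998]
 [322.83712377 276.61320336]
 [323.14888334 347.21336943]
 [323.14585873 350.74514123]]
```

View pics/w13c.png

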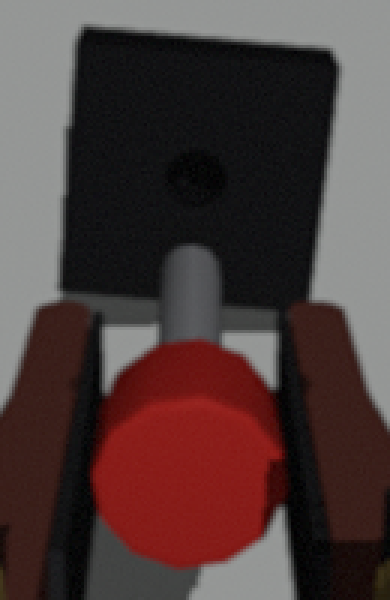

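```bash
python3 -m handwheel '[[[2,-12,0],[0,0,0],1],[[3,-24,0],[0,0,0],1],[[3,-30,0],[0,0,0],1],[[3,-30,0],[0,0,0],1],[[3,-30,0],[0,0,0],1],[[3,-30,0],[0,0,0],1],[[3,-30,0],[0,0,0],1],[[3,-24,0],[0,0,0],1]]';  python3 -m handwheel '[[[2,-14,0],[0,0,0],1],[[2,-8,0],[0,0,0],1],[[0,0,0],[0,0,0],1],[[0,0,0],[0,0,0],1]]';python3 - <<'E'
from h import *
plan([.5266,-.0138,.12],-.0154,4)
E
```

```text
clock: 18.3
eef_pos: [0.516, -0.0799, 0.1112]
orientation: [-3.14, 0.038, 0.011]
ft_force: [-0.5, -0.3, -0.4]
finger_gap: 0.0232
clock: 18.63
eef_pos: [0.5165, -0.0484, 0.1075]
orientation: [-3.136, 0.027, 0.023]
ft_force: [-0.3, 0.2, -0.1]
finger_gap: 0.0232
dpos [10.1 34.6 12.5] w deg [-0.29  0.85 -0.11]
[[2.3,-8.7,-3.1],[-0.07,0.21,-0.03]]
[[2.4,-8.7,-3.1],[-0.07,0.21,-0.03]]
[[2.4,-8.7,-3.1],[-0.07,0.21,-0.03]]
[[2.4,-8.7,-3.1],[-0.07,0.21,-0.03]]
```

```bash
python3 -m handwheel '[[[2,-8,-4],[-0.1,0.3,0],1],[[2,-9,-4],[-0.1,0.3,0],1],[[2,-8,-4],[-0.1,0.3,0],1],[[2,-3,0],[0,0,0],1],[[0,0,0],[0,0,0],1],[[0,0,0],[0,0,0],1]]';python3 - <<'E'
from h import *
plan([.5266,-.0138,.12],-.0154,1)
shot('wrist','w14')
E
```

```text
clock: 19.13
eef_pos: [0.526, -0.0207, 0.1206]
orientation: [3.14, -0.034, 0.004]
ft_force: [-0.6, -0.7, -0.7]
finger_gap: 0.0234
dpos [ 0.6  6.9 -0.6] w deg [ 0.07 -0.16 -0.35]
[[0.4,-6.9,0.6],[0.07,-0.16,-0.35]]
```

View pics/w14.png

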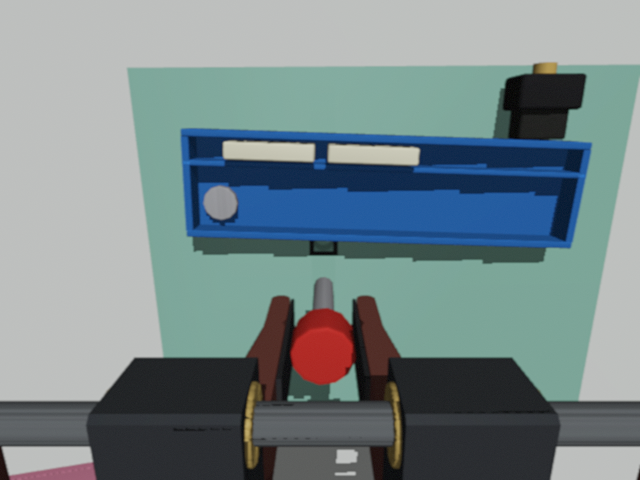

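```bash
python3 - <<'E'
from h import *
im,d,p=load('w14'); v=hsv(im)[...,2]; print(v[236:262,324]); print(v[252,304:344])
c,s=np.cos(-.0154),np.sin(-.0154); B=lambda x,y:[.467+c*x-s*y,.0132+s*x+c*y,.02]
print(proj(p,[B(.051,-.0365),B(.069,-.0365),B(.06,-.0275)]))
E
python3 -m handwheel '[[[0.3,-4,2],[0,-0.1,-0.2],1],[[0.2,-2,4],[0,0,0],1],[[0,-0.5,4],[0,0,0],1],[[0,0,0],[0,0,0],1],[[0,0,0],[0,0,0],1]]';python3 - <<'E'
from h import *
plan([.5266,-.0138,.075],-.0154,1)
E
```

```text
[164 162 162 154 122  84  79  76  72  65  62  60  63  63  61  42  21  11
  35 103 154 168 166 166 166 166]
[82 83 83 84 78 59 30 13  9 12 20 18 23 23 18 20 19 22 21 19 21 18 22 20
 21 23 21 20 21 15 14 10 22 50 71 82 83 83 84 82]
[[309.23252312 255.89169033]
 [337.57873835 255.70727625]
 [323.33165799 242.13637485]]
clock: 19.6
eef_pos: [0.5265, -0.0145, 0.1091]
orientation: [3.14, -0.03, 0.0]
ft_force: [0.1, 0.3, 0.3]
finger_gap: 0.0235
dpos [  0.1   0.7 -34.1] w deg [ 0.08 -0.01 -0.21]
[[0.1,-0.8,34.1],[0.08,-0.01,-0.21]]
```

```bash
python3 -m handwheel '[[[0,-0.6,8],[0,0,-0.1],1],[[0,-0.3,9],[0,0,-0.1],1],[[0,0,8],[0,0,0],1],[[0,0,5],[0,0,0],1],[[0,0,0],[0,0,0],1],[[0,0,0],[0,0,0],1]]';python3 - <<'E'
from h import *
plan([.5266,-.0136,.053],-.0154,1)
shot('wrist','w15'); shot('scene','s15')
im=cv2.imread('pics/s15.png'); cv2.imwrite('pics/s15c.png',cv2.resize(im[220:340,220:400],None,fx=4,fy=4))
E
```

```text
clock: 20.1
eef_pos: [0.5256, -0.0138, 0.0746]
orientation: [3.14, -0.024, -0.003]
ft_force: [1.0, 0.1, -0.4]
finger_gap: 0.0233
dpos [  1.    0.2 -21.6] w deg [ 0.06  0.12 -0.  ]
[[1.0,-0.2,21.6],[0.06,0.12,-0.00]]
```

View pics/w15.png

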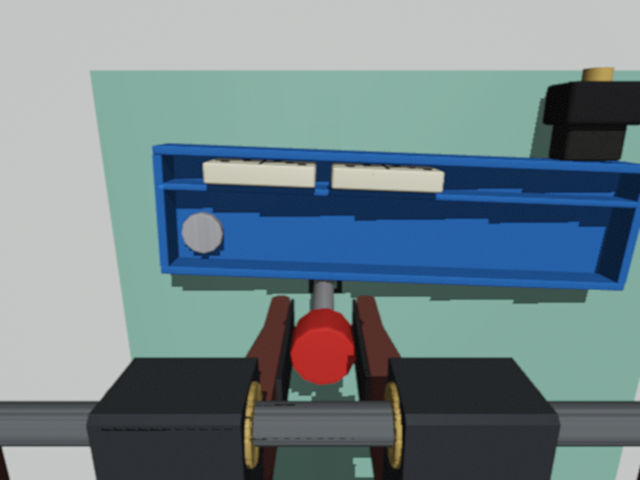

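View pics/s15c.png

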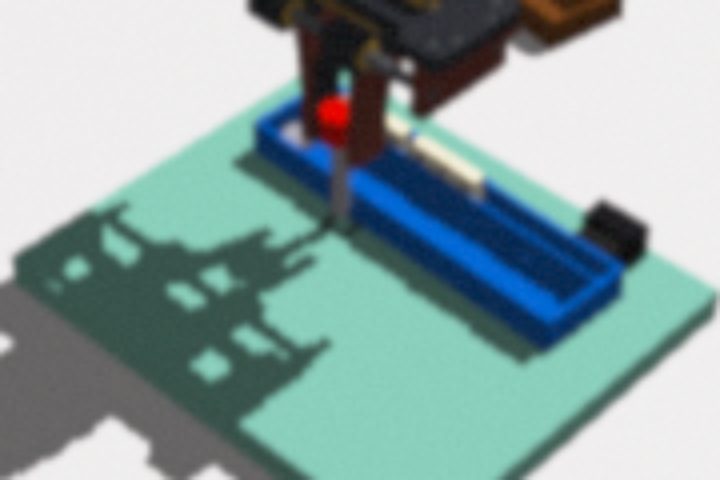

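```bash
python3 -m handwheel '[[[0.8,-0.2,0],[0,0,0],1],[[0.2,0,2],[0,0,0],1],[[0,0,0],[0,0,0],1]]'; python3 -m handwheel '[[[0,0,2],[0,0,0],1],[[0,0,2],[0,0,0],1]]';  python3 -m handwheel '[[[0,0,1.5],[0,0,0],1],[[0,0,1.5],[0,0,0],1]]'
```

```text
clock: 20.45
eef_pos: [0.5277, -0.0137, 0.0737]
orientation: [3.14, -0.024, 0.0]
ft_force: [-0.4, -1.1, -0.4]
finger_gap: 0.0235
clock: 20.62
eef_pos: [0.5285, -0.0139, 0.0703]
orientation: [3.14, -0.024, 0.003]
ft_force: [0.1, -0.1, -0.9]
finger_gap: 0.0231
clock: 20.78
eef_pos: [0.5286, -0.0139, 0.0671]
orientation: [3.14, -0.024, 0.004]
ft_force: [0.3, -0.3, -1.6]
finger_gap: 0.0235
```

```bash
python3 -m handwheel '[[[0,0,1.5],[0,0,0],1],[[0,0,1.5],[0,0,0],1]]'
```

```text
clock: 20.95
eef_pos: [0.528, -0.0137, 0.0637]
orientation: [3.14, -0.024, 0.002]
ft_force: [-1.6, 1.1, 1.7]
finger_gap: 0.0237
```

```bash
python3 -m handwheel '[[[-0.6,0,1.5],[0,0,0],1],[[-0.3,0,1.5],[0,0,0],1]]';python3 -m handwheel '[[[0,0,2],[0,0,0],1],[[0,0,2],[0,0,0],1]]'
```

```text
clock: 21.12
eef_pos: [0.5268, -0.0136, 0.0602]
orientation: [3.14, -0.024, 0.001]
ft_force: [0.1, 0.4, -1.1]
finger_gap: 0.0232
clock: 21.28
eef_pos: [0.527, -0.0137, 0.0559]
orientation: [3.14, -0.024, 0.002]
ft_force: [0.1, -0.2, -0.5]
finger_gap: 0.0237
```

```bash
python3 -m handwheel '[[[0,0,1.5],[0,0,0],1],[[0,0,1],[0,0,0],1]]';python3 -m handwheel '[[[0,0,1],[0,0,0],1]]';python3 -m handwheel '[[[0,0,1],[0,0,0],1]]'
```

```text
clock: 21.45
eef_pos: [0.5271, -0.0138, 0.0528]
orientation: [3.14, -0.024, 0.002]
ft_force: [0.4, -0.7, 0.1]
finger_gap: 0.023
clock: 21.53
eef_pos: [0.5274, -0.0139, 0.0522]
orientation: [3.14, -0.024, 0.003]
ft_force: [-3.5, 1.2, 18.2]
finger_gap: 0.0235
clock: 21.62
eef_pos: [0.5276, -0.0139, 0.0522]
orientation: [3.14, -0.024, 0.003]
ft_force: [-5.1, 0.6, 18.5]
finger_gap: 0.0231
```

The pin bottomed at TCP z 0.0522, the same height it was grasped at (0.0526), with 18 N upward. I'll relax and release.

```bash
python3 -m handwheel '[[[-0.5,0,0],[0,0,0],1],[[0,0,0],[0,0,0],0.3],[[0,0,0],[0,0,0],0],[[0,0,0],[0,0,0],-0.5],[[0,0,0],[0,0,0],-1],[[0,0,0],[0,0,0],-1],[[0,0,0],[0,0,0],-1],[[0,0,0],[0,0,0],-1]]';python3 -m handwheel '[[[0,0,0],[0,0,0],-1],[[0,0,-3],[0,0,0],-1],[[0,0,-8],[0,0,0],-1],[[0,0,-15],[0,0,0],-1],[[0,0,-25],[0,0,0],-1],[[0,0,-30],[0,0,0],-1],[[0,0,-25],[0,0,0],-1],[[0,0,0],[0,0,0],-1]]';python3 - <<'E'
from h import *
shot('wrist','w16');
im,_,_=shot('scene','s16'); cv2.imwrite('pics/s16c.png',cv2.resize(im[220:340,220:400],None,fx=4,fy=4)[:,:,::-1])
E
```

```text
clock: 22.28
eef_pos: [0.5278, -0.014, 0.0526]
orientation: [3.139, -0.024, 0.005]
ft_force: [0.2, -0.0, 0.1]
finger_gap: 0.0669
clock: 22.95
eef_pos: [0.5257, -0.0136, 0.164]
orientation: [3.14, -0.024, -0.003]
ft_force: [0.6, 0.5, -0.0]
finger_gap: 0.0879
```

View pics/w16.png

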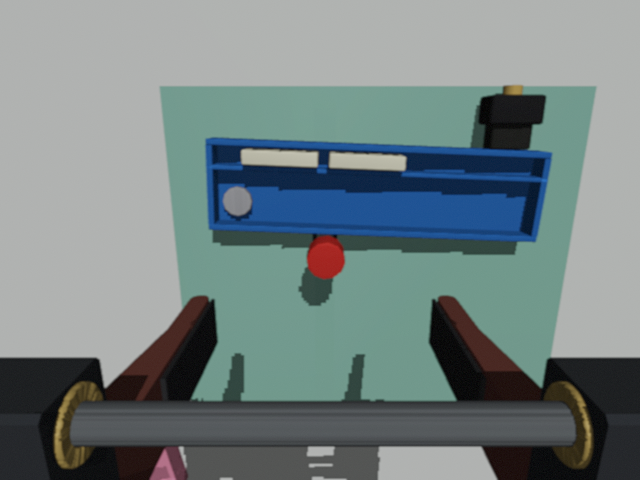

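View pics/s16c.png

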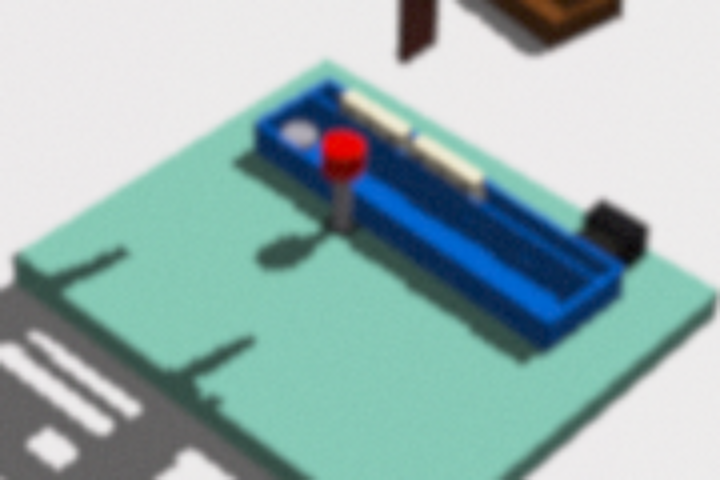

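The pin stands upright beside the tier (knob at (326,257) in the wrist view) and both dominoes are standing. I'll check the knob height and tier angle, then hand in.

```bash
python3 -m handwheel '[[[0,0,0],[0,0,0],-1],[[0,0,0],[0,0,0],-1],[[0,0,0],[0,0,0],-1]]' | tail -2; python3 - <<'E'
from h import *
im,d,p=load('w16'); H=hsv(im); k=(H[...,1]>150)&((H[...,0]<8)|(H[...,0]>172)); k[300:]=0
km,kc,ks=big(k); x,y,w,h=ks[:4]; dd=np.median(d[y+h-22:y+h-8,x+10:x+w-10]); uv=[x+w/2-.5,y+h-w/2]
ray=R.from_rotvec(p['attitude']).apply([(uv[0]-p['cx'])/p['fx']*dd,-(uv[1]-p['cy'])/p['fy']*dd,-dd]); print('knob top by depth',p['position']+ray,'(z expected .078)')
t=(H[...,1]>150)&(H[...,0]>100)&(H[...,0]<130); t[270:]=0; t=big(t)[0]
q=cv2.approxPolyDP(cv2.convexHull(np.argwhere(t)[:,::-1].astype(np.int32)),8,True)[:,0]; T=cast(p,q,.042); print(q.tolist(),T.round(4))
L=fitline(edge(t,1,range(330,520),False)); W=cast(p,[L[0]-100*L[1],L[0]+100*L[1]],.042); e=W[1]-W[0]; print('tier yaw vs board',np.arctan(e[1]/e[0])+.0154)
E
```

```text
ft_force: [-0.1, -0.2, 0.8]
finger_gap: 0.0876
knob top by depth [ 0.52686957 -0.01613241  0.07696699] (z expected .078)
[[551, 154], [535, 240], [209, 227], [206, 139]] [[ 0.6725  0.0425  0.042 ]
 [ 0.6693 -0.0146  0.042 ]
 [ 0.4488 -0.0023  0.042 ]
 [ 0.452   0.0551  0.042 ]]
tier yaw vs board -0.03823861503468058
```

```bash
python3 -c "
from workcell import r
print(r.hand_in())"
```

```text
the job is handed in; nothing more can be done
None
```

The tier is swung home against the stop's pad and trapped by the locking pin, and the job is handed in. No verdict was reported.

- **Push:** I swung the blue tier round on its pin and felt the pad as a rise to about 5–6 N. I then leaned on it for over a second, building from about 6 N to 8.6 N. 8.6 N was the highest wrist force read during the push, though forces are only shown at the end of each move.
- **Pin:** I lifted the red-knobbed pin from its holder and lowered it into the board's hole. It bottomed with a reading of about 18 N upward, at the same height as in the holder, and I let go and retreated.
- **Last checks:** The knob top is at z 0.077 m (expected 0.078). It is within 1 mm of the hole's centre, and the pin looks upright. The tier is about 0.038 rad short of the board's axis, inside the 0.1 limit. Both dominoes are standing and the wrist force is near zero.
- **Minor disagreements:** The pin sat about 1.5–2 mm off the gripper's centre, more than my first knob estimate suggested, so I corrected for it. The arm also overshot about 2 mm in x at the hole mouth, and I fixed that during insertion. I did not re-measure the bystanders at the end; I saw nothing touch them.

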